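Set the metering valve and open the shut-off on a cellar filling manifold

ROBOT

A 6-joint arm with a two-finger parallel gripper is mounted at the origin on the work surface. World frame = base frame: x ahead of the robot, y to its left, z up, the work surface at z = 0. Lengths are in m, angles in rad, forces in N, time in s.
With the tool pointing down it reaches from about 0.25 to 0.775 m from the base axis. Payload 4 kg.
Tool frame: the origin (TCP) lies at the centre of the arm's flange, where the gripper is bolted on; the fingertips stand ahead of it and the grasp point (between the pads) lies 180 mm ahead of it (robot.tcp_to_tips is the z of the fingertips in the tool frame, in m); z points along the fingers, y is the direction in which the jaws open and shut (so a half turn about z gives the same grasp; the last joint's range is limited). The gripper opens to 94 mm and grips with 3 to 60 N. Pads are 16 mm wide; open, the fingers measure 119 mm over their backs; the gripper's body (75 mm by 177 mm) begins 78 mm behind the grasp point.
Start: joints at [1.116, 0.087, 1.371, -0, 1.684, -0.103], TCP at [0.19, 0.516, 0.405] pointing down, gripper open.
Joint ranges: [-3.1, 3.1], [-0.76, 2.03], [0.27, 2.55], [-1.08, 4.22], [0.17, 2.65], [-2.57, 2.57]. Speed limits (rad/s): [2.79, 2.79, 3.14, 3.14, 3.14, 3.14].

INTERFACE

Orientations are given as [roll, pitch, yaw] about the fixed x, y, z axes, in that order (R = Rz(yaw) Ry(pitch) Rx(roll)).
In Python, from bench import robot gives the robot as it stands.
- The arm moves only by the tool move_arm, never from a script. Its argument "increments" is a list that holds one entry, the list of rows, each a list of 7 numbers: the opening, from 0 (shut) to 1 (fully open), then the shift along the tool's x, y, z as a fraction of full scale, then the turn, a rotation vector about the tool's x, y, z as a fraction of full scale. In form: [[[jaw, dx, dy, dz, rx, ry, rz], ...]]. A call has 1 to 8 rows; each row is the pose to reach, as a shift and turn from the pose commanded when the call began, along the tool's axes at that moment; what a row does not reach only later rows make up. Full scale, the value 1, is 0.1 m for a shift and pi/2 rad for a turn. A row lasts 1/12 s, in which the tool goes at most 41.7 mm and 7.16 degrees, less where a joint would pass 70% of its speed; a pose out of reach is approached as far as the arm can. A call with a number of a shift or a turn outside -1 to 1 is refused whole. A call with a gripper value outside its range is refused whole. The fingers move at their own pace and stop on an object; the grip force is fixed at half the most. Time passes only in rows, so rows that repeat a pose let the fingers close. It gives the time, the measured TCP pose, the force and the opening at its end, in the units of the state.
- robot.get_obs(): the state, without advancing time (a new reading comes with each control period).
- robot.snapshot(name): name is "side" or "top" or "wrist"; returns (picture, depth): 480x640x3 uint8, red, green, blue; 480x640 float32, m along the optical axis (not along the pixel's ray), 0 where there is no reading.
- robot.camera_params(name): a dict with "mtx" (3x3 intrinsics, pixels), "R" (3x3) and "t" (3): a world point X has camera coordinates R X + t. Camera axes: x right, y down, z forward; pixel columns grow to the right and rows downward; lengths in m; the calibration is good to about 2 mm. A picture is of the moment at which its call begins: read the wrist's pose just before it. camera_params takes no time and is no camera call; for the wrist camera it gives the pose at the moment of the call.
- robot.close_job(): hands the job in, once; it reports no verdict.
The state is a dict: "time": time; "joint_positions": joint angles; "qvel": joint speeds; "joint_torque": joint torques, N m; "tool_pos": TCP position; "ee_rot": TCP orientation; "wrist_force": force on the tool from outside, world axes, zero at the start; "wrist_torque": the same for the moment, N m; "width": finger opening in m.
Only numpy, scipy, OpenCV 4.12 (cv2) and the standard library are available. Lean on these libraries where they do the work, as an engineer would, in place of code of your own. Each camera call takes 0.05 s, during which the arm holds its last target.

TASK

Set the wine filler up for the next run: first lift the spring knob on the end of the metering lever to draw its pin out of the shut slot, swing the lever round to the brass stop block and let the pin drop right down into the block's slot. Only then open the shut-off valve fully by turning its plain black bar handle until it lies in line with the pipe. Leave the stop block where it is clamped, do not knock over the bottle, the glass tumbler or the jar standing behind the filler, and let go of everything at the end.

Things in the scene. Friction and masses are not known exactly. Their poses are not given: they have to be found in the camera images.
- manifold: Steel pipe (38 mm across, 440 mm long, top 104 mm above the table) on a 120 x 460 mm base plate fixed to the table; origin at the plate's centre, table height. Axes: z up, y along the pipe from the metering valve to the shut-off valve, -x the side on which both levers stand when shut (roughly towards the robot).
- meter_axis (a point): Point on the upright turning axis of the metering lever, 155 mm above the table, 80 mm from the manifold's origin along its -y; axes as the manifold. The metering valve is a round flanged body 84 mm across with a flat steel quadrant (top at 134 mm) over it.
- shutoff_axis (a point): Point on the upright turning axis of the shut-off handle, 158 mm above the table, 170 mm from meter_axis along the manifold's +y; axes as the manifold. The shut-off valve is a 60 mm square steel body, top 115 mm above the table.
- meter_lever (a joint): Angle of the metering lever, rad: 0 = shut (along the manifold's -x), growing counter-clockwise from above to 1.57 (along -y). At angle a it points along (-cos a, -sin a) in manifold axes. Stays where left (0.12 N m friction). Flat steel arm 20 mm wide, 153 to 165 mm above the table, the knob at its end 110 mm from the axis.
- index_knob (a joint): How far the spring knob and its pin are drawn up, m: 0 = down, 0.024 = top stop. The spring pushes down with 6 N when down, 9 N when drawn. The pin (10 mm thick) clears the slot walls above 0.014; resting on a wall's top it reads about 0.013. The knob only slides up and down in the lever; it does not spin in it.
- knob_center (a point): Centre of the knob's grip, on its axis, 110 mm from the lever's axis, 196 mm above the table when down. Upright black plastic cylinder 32 mm across; its straight side runs from 20 mm below to 18 mm above this point, its top is 25 mm above it. Nothing stands beside it at this height.
- pin_tip (a point): Centre of the pin's lower end, 61 mm straight below knob_center; 135 mm above the table when the knob is down.
- stop_block (a joint): Angle at which the stop block is clamped on the quadrant, rad, counted like meter_lever: the pin is over the middle of the block's slot when meter_lever equals it. Between 0.6 and 1.2 at the start. The clamp gives way at about 70 N; it must not be shifted.
- stop_slot (a point): Middle of the stop block's slot, level with its walls' tops, 148 mm above the table, 110 mm from meter_axis. Brass saddle 36 mm wide: two walls 10 mm thick, 14 mm high, with a 16 mm slot between (3 mm play for the pin each way), open on top. The shut slot at lever angle 0 has the same walls in steel, fixed.
- shutoff (a joint): Angle of the shut-off handle, rad: 0 = shut (along the manifold's -x), growing clockwise from above to 1.57 = fully open against its stop (along +y, in line with the pipe). At angle b it points along (-cos b, +sin b) in manifold axes. Stays where left (0.3 N m friction). Starts within 0.2 of shut.
- shutoff_grip (a point): Place to grip on the shut-off handle, middle of its section, 85 mm from shutoff_axis. Plain black bar 22 mm wide, 16 mm high, reaching 118 mm from the axis, its middle 158 mm above the table, with at least 40 mm free below it here.
- bottle_a: Full wine bottle standing on the table behind the manifold, 75 mm across, 296 mm tall; origin at the centre of its underside, z up. Must not be knocked over.
- tumbler: Glass tumbler standing behind the manifold, 72 mm across, 90 mm tall; origin at the centre of its underside. Must not be knocked over.
- jar: Jar, 80 mm across, 110 mm tall, behind the manifold; origin at the centre of its underside. Must not be knocked over.
Mind the look-alikes: they are no part of the job. Leave any orange look-alike of the tumbler alone.

How it is judged:
On the way, in this order (a step that is already met when the one before it is completed fails the run):
1. the pin is drawn up clear of the shut slot while the shut-off is still shut (value of joint index_knob above 0.0135 m and value of joint each of meter_lever, shutoff below 0.35 rad), for 0.1 s.
2. the pin has dropped to the bottom of the stop block's slot, with the shut-off still shut (horizontal distance between pin_tip and stop_slot below 0.006 m and value of joint index_knob below 0.004 m and value of joint shutoff below 0.35 rad), for 0.2 s.
At the end, for the whole second after the job is handed in: Pin down (within 4 mm) in the stop block's slot (within 6 mm of its middle from above), shut-off handle within about 6 degrees of fully open, stop block within 6 mm of where it was, all at rest, bottle_a, tumbler and jar upright (horizontal distance between pin_tip and stop_slot below 0.006 m and value of joint index_knob below 0.004 m and value of joint shutoff above 1.46 rad and distance of stop_slot from where it was at the start of the episode below 0.006 m and velocity of joint each of shutoff, meter_lever below 0.05 rad/s and angle between each of bottle_a, tumbler, jar's own z axis and vertical below 0.3 rad); the robot touches nothing.
It fails at once if the stop block is shifted by more than 6 mm (distance of stop_slot from where it was at the start of the episode above 0.006 m).
It fails at once if bottle_a, the tumbler or the jar is knocked over (angle between any of bottle_a, tumbler, jar's own z axis and vertical above 0.5 rad).
It also fails if it takes over 48 s, if anything falls off the work surface, if the arm or the gripper's body presses on something with over 40 N, if the wrist force passes 120 N, or if a joint passes its speed limit or range.

## Working session

There is one attempt and no reset: what is moved stays moved. The work goes in short steps, Python scripts to look and compute and a tool call to move; the robot and the scene stay as the last step left them, time stands still between calls to the robot, and variables do not carry over. Pictures are saved under pics/ and viewed, and the job is handed in when it is done.

Besides the shell and the picture viewer there is one more tool, called as name(argument=value, ...) on one line, values as JSON. move_arm: Moves the arm, as the interface text tells. Its arguments: {"type":"object","properties":{"increments":{"type":"array","items":{"type":"array","items":{"type":"array","items":{"type":"number","minimum":-1,"maximum":1}}}}},"required":["increments"]}

```bash
ls; mkdir -p pics; python3 - <<'E'
from bench import robot
import cv2,numpy as np
print(robot.get_obs(), robot.tcp_to_tips)
for n in ["side","top","wrist"]:
    p=robot.camera_params(n); im,d=robot.snapshot(n)
    cv2.imwrite(f"pics/{n}0.png",im[:,:,::-1]); np.savez(f"pics/{n}0.npz",d=d,im=im,**p)
    print(n,p)
E
```

```text
pics
{'time': 0.0, 'joint_positions': array([ 1.11588846e+00,  8.79256665e-02,  1.37221706e+00, -2.06422212e-06,
        1.68360417e+00, -1.03073552e-01]), 'qvel': array([ 7.86598793e-05,  1.66492676e-03, -2.36990816e-03,  1.57172768e-04,
        2.07015894e-03, -6.12577933e-04]), 'joint_torque': array([-1.88558835e-03, -3.40186644e+01, -3.02423573e+01,  7.16917310e-02,
        3.30421503e-02, -1.78407595e-04]), 'tool_pos': array([0.18948162, 0.51620817, 0.40353862]), 'ee_rot': array([-3.13944963e+00, -2.19612043e-04,  2.78975787e+00]), 'wrist_force': array([0.12116044, 0.88391065, 0.29412272]), 'wrist_torque': array([ 0.01694648,  0.03259839, -0.02673121]), 'width': 0.09338465933907288} 0.1992
side {'mtx': array([[442.12678703,   0.        , 313.15125849],
       [  0.        , 442.12678703, 246.58853557],
       [  0.        ,   0.        ,   1.        ]]), 'R': array([[ 0.72357129, -0.69020941,  0.00745381],
       [-0.40208163, -0.43024485, -0.8082201 ],
       [ 0.56104809,  0.58180782, -0.58883334]]), 't': array([-0.43046266,  0.37843534,  0.367163  ])}
top {'mtx': array([[519.14146553,   0.        , 321.10921999],
       [  0.        , 519.14146553, 245.67209018],
       [  0.        ,   0.        ,   1.        ]]), 'R': array([[ 0.07556451, -0.99713892, -0.00199212],
       [-0.96762638, -0.07284525, -0.24164595],
       [ 0.24080946,  0.02018748, -0.97036244]]), 't': array([-0.01735199,  0.6580677 ,  0.74255711])}
wrist {'mtx': array([[369.83243281,   0.        , 326.42379168],
       [  0.        , 369.83243281, 240.3299243 ],
       [  0.        ,   0.        ,   1.        ]]), 'R': array([[ 0.34432399,  0.93884969, -0.00150038],
       [ 0.90104909, -0.33001083,  0.28143097],
       [ 0.26372624, -0.09825535, -0.9595803 ]]), 't': array([-0.5504631 , -0.02927307,  0.39401348])}
```

View pics/side0.png

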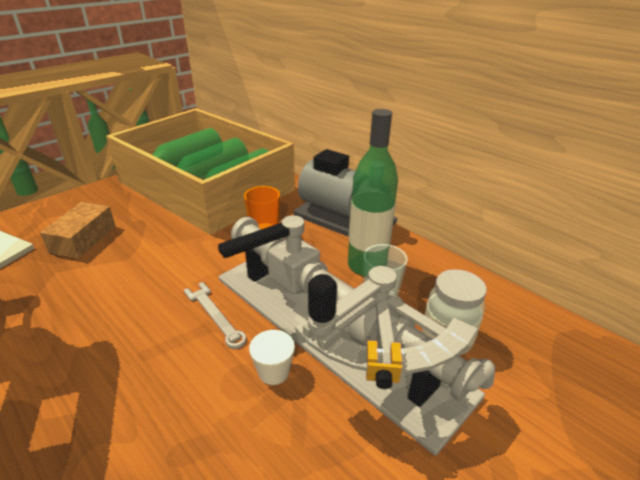

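View pics/top0.png

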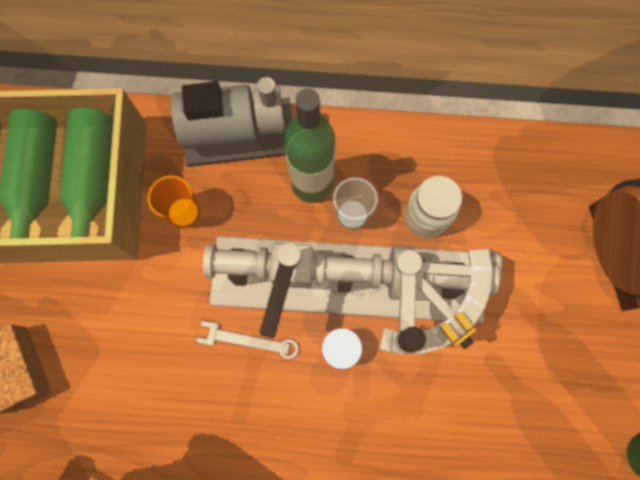

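View pics/wrist0.png

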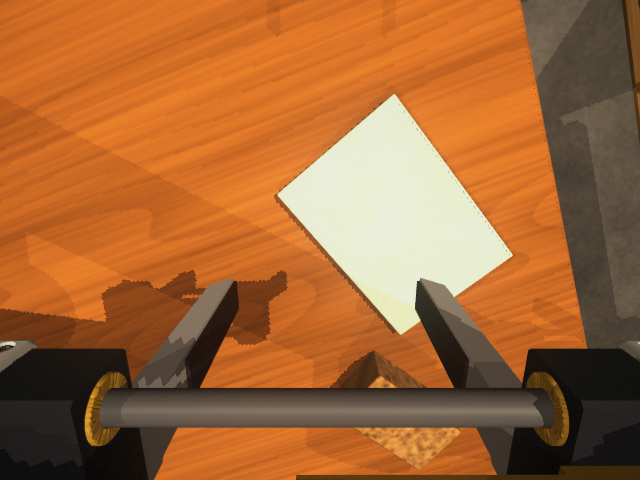

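Top view: the knob is at (411,339), the meter axis cap at (409,262), the brass block at (459,329), the bar handle from (287,257) to (269,333), and the shut-off axis at (288,255). Possible look-alikes are the black clamp screw under the block at (466,341), the white cup (342,349), the wrench (250,340), and the pump's black box (203,98) and orange tumbler (173,200) at the back. I'll check with a close crop.

```bash
python3 - <<'E'
import cv2
a=cv2.imread('pics/top0.png'); b=cv2.imread('pics/side0.png')
cv2.imwrite('pics/topA.png',cv2.resize(a[230:365,370:510],None,fx=4,fy=4,interpolation=2))
cv2.imwrite('pics/topB.png',cv2.resize(a[230:365,200:340],None,fx=4,fy=4,interpolation=2))
cv2.imwrite('pics/sideA.png',cv2.resize(b[200:400,210:500],None,fx=2.7,fy=2.7,interpolation=2))
E
```

```text
(no output)
```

View pics/topA.png

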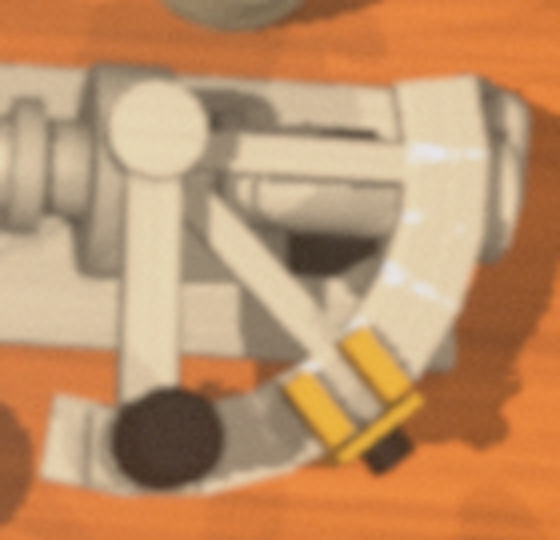

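View pics/topB.png

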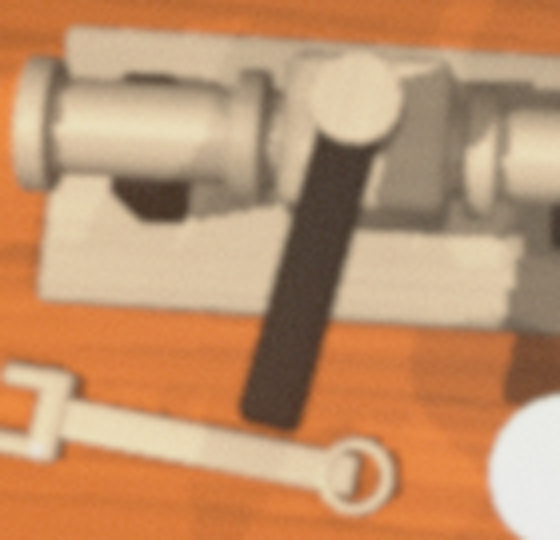

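View pics/sideA.png

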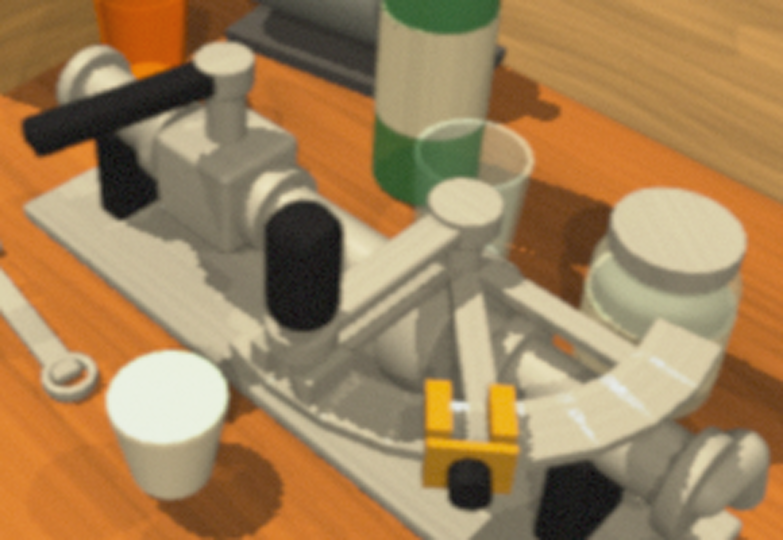

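```bash
cat > h.py <<'E'
import numpy as np
def load(n):
    return np.load(f'pics/{n}.npz')
def ray(p,u,v):
    d=p['R'].T@np.linalg.inv(p['mtx'])@np.array([u,v,1.]); c=-p['R'].T@p['t']; return c,d
def atz(p,u,v,z):
    c,d=ray(p,u,v); return c+d*(z-c[2])/d[2]
def proj(p,X):
    q=p['mtx']@(p['R']@np.asarray(X)+p['t']); return q[:2]/q[2]
def dep(p,u,v):
    c,d=ray(p,u,v); return c+d*p['d'][int(round(v)),int(round(u))]
E
python3 - <<'E'
from h import *
np.set_printoptions(precision=4,suppress=True)
p=load('top0'); A=lambda x,y:(370+x/4,230+y/4); B=lambda x,y:(200+x/4,230+y/4)
for n,uv,z in [('knobtop',A(168,437),.221),('maxcap',A(159,130),.17),('scap',B(358,98),.17),('hend',B(270,420),.166),('hmid',B(318,265),.166),
 ('w1',A(318,415),.148),('w2',A(377,367),.148),('lever',A(150,290),.165),('plateTL',B(68,25),.01),('plateBL',B(40,300),.01),('plateBR',A(455,370),.01)]:
    print(n,uv,atz(p,*uv,z),dep(p,*uv))
E
```

```text
knobtop (412.0, 339.25) [ 0.511  -0.0931  0.221 ] [ 0.511  -0.0931  0.221 ]
maxcap (409.75, 262.5) [ 0.6205 -0.0949  0.17  ] [ 0.6216 -0.0957  0.1649]
scap (289.5, 254.5) [0.6193 0.0737 0.17  ] [0.6197 0.0738 0.1681]
hend (267.5, 335.0) [0.5062 0.0937 0.166 ] [0.5062 0.0937 0.1655]
hmid (279.5, 296.25) [0.5601 0.0824 0.166 ] [0.5602 0.0825 0.1657]
w1 (449.5, 333.75) [ 0.5282 -0.157   0.148 ] [ 0.5281 -0.1569  0.1485]
w2 (464.25, 321.75) [ 0.5464 -0.1773  0.148 ] [ 0.5463 -0.1772  0.1484]
lever (407.5, 302.5) [ 0.5649 -0.0945  0.165 ] [ 0.5656 -0.0952  0.1607]
plateTL (217.0, 236.25) [0.6783 0.2151 0.01  ] [ 0.6812  0.2177 -0.0014]
plateBL (210.0, 305.0) [0.5587 0.212  0.01  ] [0.5597 0.2139 0.0014]
plateBR (483.75, 322.5) [ 0.564 -0.246  0.01 ] [ 0.565  -0.2484  0.0021]
```

```bash
python3 - <<'E'
from h import *
import cv2
np.set_printoptions(precision=4,suppress=True)
for cam in ['top0','side0']:
    p=load(cam); d=p['d']; v,u=np.mgrid[0:480,0:640]
    c=-p['R'].T@p['t']
    X=(np.stack([u,v,np.ones_like(u)],-1)@np.linalg.inv(p['mtx']).T@p['R'])*d[...,None]+c
    im=p['im'].astype(int)
    x,y,z=X[...,0],X[...,1],X[...,2]
    def circ(m,name):
        P=X[m][:, :2].astype(np.float32)
        if len(P)<10: print(name,len(P));return
        cc,r=cv2.minEnclosingCircle(P); print(cam,name,len(P),'mean',P.mean(0),'circ',cc,r,'z',np.percentile(z[m],[5,50,95]))
    circ((abs(x-.511)<.03)&(abs(y+.093)<.03)&(z>.217),'knob')
    for nm,yy in [('mcap',-.095),('scap',.0737)]:
        m=(abs(x-.62)<.03)&(abs(y-yy)<.03)&(z>.13)
        h=np.histogram(z[m],bins=np.arange(.13,.2,.005)); print(h[0])
        m&=(z>.168)&(im[...,0]>100); circ(m,nm)
    m=(im[...,0]-im[...,2]>90)&(im[...,1]>130)&(x>.48)&(x<.58)&(y<-.13)&(y>-.21)
    print('brass',m.sum(),np.histogram(z[m],bins=np.arange(.1,.17,.005))[0])
    t=m&(z>.144)
    n,l,st,ce=cv2.connectedComponentsWithStats(t.astype(np.uint8),connectivity=4)
    for i in range(1,n):
        if st[i,4]>15:
            P=X[l==i][:,:2].astype(np.float32); print(st[i],'mean',P.mean(0),cv2.minAreaRect(P),ce[i])
    m=(im.sum(-1)<200)&(z>.155)&(z<.175)&(y>.03)&(y<.14)&(x<.61)&(x>.45)
    P=X[m][:,:2].astype(np.float32)
    print('bar',len(P),cv2.fitLine(P,cv2.DIST_HUBER,0,.01,.01).ravel(),P.min(0))
    m=(abs(y+.094)<.02)&(x>.53)&(x<.59)&(z>.159)&(z<.172)
    P=X[m][:,:2].astype(np.float32)
    if len(P)>10: print('lever',len(P),cv2.fitLine(P,cv2.DIST_HUBER,0,.01,.01).ravel())
E
```

```text
top0 knob 383 mean [ 0.5124 -0.0959] circ (0.5126828551292419, -0.09648661315441132) 0.014742201194167137 z [0.2174 0.2201 0.2222]
[148  42   0   0   8  28 256 395   1   0   0   0   0   0]
top0 mcap 35 mean [ 0.6223 -0.0952] circ (0.6226890683174133, -0.09451675415039062) 0.01625392585992813 z [0.168  0.1684 0.1696]
[  0   0   0   0   7  11  72 537   4   0   0   0   0   0]
top0 scap 96 mean [0.6198 0.075 ] circ (0.6203247308731079, 0.07458709180355072) 0.01647074520587921 z [0.1681 0.1685 0.17  ]
brass 621 [  0   0   0   0   0   0   5   7  38 337  16   0   0   0]
[455 312  18  18 149] mean [ 0.5483 -0.1766] ((0.5483487844467163, -0.1768120527267456), (0.02590000629425049, 0.010914507322013378), 40.89799118041992) [463.7517 320.3826]
[441 323  18  19 148] mean [ 0.5312 -0.1573] ((0.531391441822052, -0.15742523968219757), (0.02602679282426834, 0.010285129770636559), 41.721824645996094) [449.7568 331.6284]
[455 328  21  18  73] mean [ 0.5264 -0.179 ] ((0.5262184739112854, -0.17880083620548248), (0.0041136955842375755, 0.034919463098049164), 40.94727325439453) [464.9726 336.3836]
bar 725
[... 588 characters left out ...]
4 0.1689]
brass 652 [  0   0   0   0   0   0   5   4  12 464  17   0   0   0]
[368 341  10  19 176] mean [ 0.5308 -0.1595] ((0.5313990116119385, -0.15922272205352783), (0.027048638090491295, 0.009939911775290966), 40.23487854003906) [372.2727 350.1193]
[391 342  11  20 184] mean [ 0.5481 -0.1787] ((0.5484579205513, -0.17859764397144318), (0.027520349249243736, 0.009989878162741661), 41.086212158203125) [396.0543 351.6739]
[368 362  34   6 124] mean [ 0.5264 -0.1806] ((0.5267592072486877, -0.18039081990718842), (0.006809478625655174, 0.03560285642743111), 42.7004280090332) [384.6774 364.7742]
bar 981 [ 0.9747 -0.2237  0.546   0.0791] [0.5033 0.0642]
lever 546 [ 0.9888  0.1496  0.5657 -0.099 ]
```

```bash
cat >> h.py <<'E'
from scipy.spatial.transform import Rotation as Ro
def rows(cur_pos,cur_rpy,targets,down=True):
    """targets: list of (x,y,z,yaw); prints units relative to cur"""
    R0=Ro.from_euler('xyz',cur_rpy)
    out=[]
    for x,y,z,yaw in targets:
        Rt=Ro.from_euler('xyz',[np.pi,0,yaw])
        s=R0.inv().apply(np.array([x,y,z])-cur_pos)/.1
        r=(R0.inv()*Rt).as_rotvec()/(np.pi/2)
        out.append([round(float(v),3) for v in np.r_[s,r]])
        print(out[-1])
    return out
E
python3 - <<'E'
from h import *
np.set_printoptions(precision=3,suppress=True)
p=load('top0')
for n,u,v,z in [('bottletop',308,103,.29),('bottlebottom edge',313,195,.02),('tumblertop',355,198,.09),('jartop',439,198,.11),('cup',342,348,.07),('crate corner',125,255,.1)]:
    print(n,atz(p,u,v,z),dep(p,u,v))
print(-p['R'].T@p['t'])
# chained calls
P0=np.array([.1895,.5162,.4045]); y0=2.79
P1=np.array([.5125,-.0975,.43]); y1=0.0
N=7
pos=P0;yaw=y0
for i in range(1,N+1):
    a=i/N; t=P0+(P1-P0)*a; ty=y0+(y1-y0)*a
    rows(pos,[np.pi,0,yaw],[(*t,ty)]); pos=t;yaw=ty
    print(t,ty)
E
```

```text
bottletop [0.789 0.058 0.29 ] [0.785 0.058 0.296]
bottlebottom edge [0.763 0.055 0.02 ] [0.755 0.054 0.042]
tumblertop [ 0.738 -0.016  0.09 ] [ 0.764 -0.019  0.016]
jartop [ 0.741 -0.146  0.11 ] [ 0.74  -0.146  0.112]
cup [ 0.502 -0.012  0.07 ] [ 0.502 -0.012  0.059]
crate corner [0.615 0.332 0.1  ] [0.628 0.358 0.036]
[0.459 0.016 0.88 ]
[-0.735, -0.664, -0.036, 0.0, -0.0, 0.254]
[0.236 0.429 0.408] 2.3914285714285715
[-0.935, -0.327, -0.036, -0.0, -0.0, 0.254]
[0.282 0.341 0.412] 1.9928571428571429
[-0.989, 0.062, -0.036, 0.0, -0.0, 0.254]
[0.328 0.253 0.415] 1.5942857142857143
[-0.887, 0.441, -0.036, 0.0, -0.0, 0.254]
[0.374 0.166 0.419] 1.1957142857142857
[-0.647, 0.751, -0.036, 0.0, -0.0, 0.254]
[0.42  0.078 0.423] 0.7971428571428572
[-0.305, 0.943, -0.036, -0.0, -0.0, 0.254]
[ 0.466 -0.01   0.426] 0.3985714285714286
[0.085, 0.987, -0.036, 0.0, -0.0, 0.254]
[ 0.512 -0.098  0.43 ] 0.0
```

move_arm(increments=[[[1, -0.735, -0.664, -0.036, 0, 0, 0.254], [1, -0.735, -0.664, -0.036, 0, 0, 0.254], [1, -0.735, -0.664, -0.036, 0, 0, 0.254], [1, -0.735, -0.664, -0.036, 0, 0, 0.254]]])

```text
time: 0.48
tool_pos: [0.2368, 0.4264, 0.4085]
ee_rot: [3.141, 0.001, 2.383]
wrist_force: [0.4, 0.2, 0.9]
width: 0.094
```

move_arm(increments=[[[1, -0.935, -0.327, -0.036, 0, 0, 0.254], [1, -0.935, -0.327, -0.036, 0, 0, 0.254], [1, -0.935, -0.327, -0.036, 0, 0, 0.254], [1, -0.935, -0.327, -0.036, 0, 0, 0.254]]])

```text
time: 0.82
tool_pos: [0.2826, 0.3394, 0.4121]
ee_rot: [3.141, 0.0, 1.986]
wrist_force: [1.0, 0.2, -0.3]
width: 0.0943
```

move_arm(increments=[[[1, -0.989, 0.062, -0.036, 0, 0, 0.254], [1, -0.989, 0.062, -0.036, 0, 0, 0.254], [1, -0.989, 0.062, -0.036, 0, 0, 0.254], [1, -0.989, 0.062, -0.036, 0, 0, 0.254]]])

```text
time: 1.15
tool_pos: [0.3287, 0.2523, 0.4155]
ee_rot: [3.141, -0.0, 1.589]
wrist_force: [-1.1, 0.1, 0.1]
width: 0.094
```

move_arm(increments=[[[1, -0.887, 0.441, -0.036, 0, 0, 0.254], [1, -0.887, 0.441, -0.036, 0, 0, 0.254], [1, -0.887, 0.441, -0.036, 0, 0, 0.254], [1, -0.887, 0.441, -0.036, 0, 0, 0.254]]])

```text
time: 1.48
tool_pos: [0.3749, 0.1651, 0.4189]
ee_rot: [-3.141, -0.0, 1.191]
wrist_force: [0.3, 0.9, 0.1]
width: 0.0937
```

move_arm(increments=[[[1, -0.647, 0.751, -0.036, 0, 0, 0.254], [1, -0.647, 0.751, -0.036, 0, 0, 0.254], [1, -0.647, 0.751, -0.036, 0, 0, 0.254], [1, -0.647, 0.751, -0.036, 0, 0, 0.254]]])

```text
time: 1.82
tool_pos: [0.4212, 0.0776, 0.4222]
ee_rot: [-3.141, 0.0, 0.793]
wrist_force: [-0.5, 0.3, -0.2]
width: 0.0939
```

move_arm(increments=[[[1, -0.305, 0.943, -0.036, 0, 0, 0.254], [1, -0.305, 0.943, -0.036, 0, 0, 0.254], [1, -0.305, 0.943, -0.036, 0, 0, 0.254], [1, -0.305, 0.943, -0.036, 0, 0, 0.254]]])

```text
time: 2.15
tool_pos: [0.4672, -0.01, 0.4256]
ee_rot: [-3.14, 0.0, 0.396]
wrist_force: [-0.7, 0.2, 0.2]
width: 0.094
```

move_arm(increments=[[[1, 0.085, 0.987, -0.036, 0, 0, 0.254], [1, 0.085, 0.987, -0.036, 0, 0, 0.254], [1, 0.085, 0.987, -0.036, 0, 0, 0.254], [1, 0.085, 0.987, -0.036, 0, 0, 0.254], [1, 0.085, 0.987, -0.036, 0, 0, 0.254], [1, 0.085, 0.987, -0.036, 0, 0, 0.254]]])

```text
time: 2.65
tool_pos: [0.5116, -0.0954, 0.4298]
ee_rot: [-3.14, 0.0, 0.004]
wrist_force: [-0.4, 0.1, -0.4]
width: 0.0939
```

Now above the knob; I'll look with the wrist camera to refine the position.

```bash
python3 - <<'E'
from bench import robot
import cv2,numpy as np
from h import *
np.set_printoptions(precision=4,suppress=True)
o=robot.get_obs(); print(o['tool_pos'],o['ee_rot'],o['joint_positions'])
p=robot.camera_params('wrist'); im,d=robot.snapshot('wrist')
cv2.imwrite("pics/wrist1.png",im[:,:,::-1]); np.savez("pics/wrist1.npz",d=d,im=im,**p)
p=load('wrist1')
for n,X in [('knob',[.5125,-.0970,.221]),('slot',[.540,-.168,.148]),('axis',[.6225,-.0955,.165]),('saxis',[.6202,.0737,.17]),('tcp tip',[*o['tool_pos'][:2],.25])]: print(n,proj(p,X))
E
```

```text
[ 0.5116 -0.0954  0.4298] [-3.1398  0.0005  0.0042] [-0.2938  0.0178  1.3941  0.0016  1.7307  1.2731]
knob [332.3862 284.0799]
slot [429.3848 209.448 ]
axis [330.403   83.2671]
saxis [51.726  85.1014]
tcp tip [329.7639 309.737 ]
```

View pics/wrist1.png

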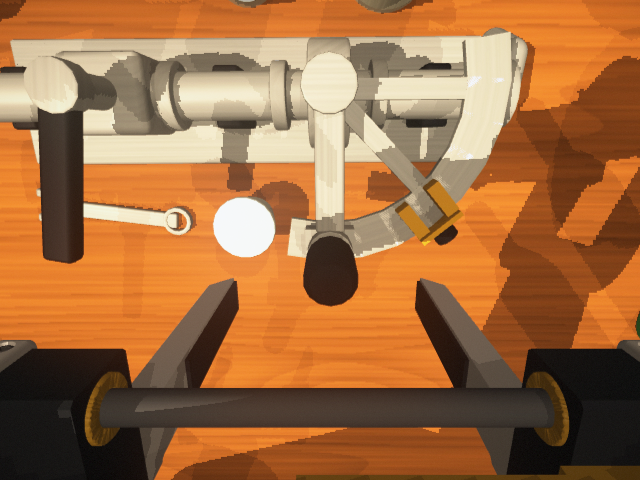

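The knob top is at (331,282) and the meter cap at (329,84); both match the projections. The slot is near (427,211). Next I descend and grip.

move_arm(increments=[[[1, 0.01, 0.02, 0.25, 0, 0, 0], [1, 0.01, 0.02, 0.525, 0, 0, 0], [1, 0.01, 0.02, 0.525, 0, 0, 0], [1, 0.01, 0.02, 0.525, 0, 0, 0], [1, 0.01, 0.02, 0.525, 0, 0, 0]]])

```text
time: 3.12
tool_pos: [0.5127, -0.0989, 0.3789]
ee_rot: [3.141, -0.002, -0.001]
wrist_force: [0.2, -0.3, -0.5]
width: 0.0938
```

move_arm(increments=[[[0, 0, 0, 0, 0, 0, 0], [0, 0, 0, 0, 0, 0, 0], [0, 0, 0, 0, 0, 0, 0], [0, 0, 0, 0, 0, 0, 0], [0, 0, 0, 0, 0, 0, 0], [0, 0, 0, 0, 0, 0, 0], [0, 0, 0, 0, 0, 0, 0], [0, 0, 0, 0, 0, 0, 0]]])

```text
time: 3.78
tool_pos: [0.5127, -0.0999, 0.3773]
ee_rot: [-3.141, 0.0, -0.003]
wrist_force: [1.2, 0.1, -0.1]
width: 0.0443
```

move_arm(increments=[[[0, 0, 0, 0, 0, 0, 0], [0, 0, 0, 0, 0, 0, 0], [0, 0, 0, 0, 0, 0, 0], [0, 0, 0, 0, 0, 0, 0]]])

```text
time: 4.12
tool_pos: [0.5126, -0.0997, 0.3772]
ee_rot: [-3.141, 0.001, -0.003]
wrist_force: [-1.5, 1.1, -0.4]
width: 0.0314
```

move_arm(increments=[[[0, 0, 0, -0.07, 0, 0, 0], [0, 0, 0, -0.14, 0, 0, 0], [0, 0, 0, -0.2, 0, 0, 0], [0, 0, 0, -0.2, 0, 0, 0], [0, 0, 0, -0.2, 0, 0, 0], [0, 0, 0, -0.2, 0, 0, 0]]])

```text
time: 4.62
tool_pos: [0.5127, -0.0998, 0.3963]
ee_rot: [-3.141, 0.002, -0.003]
wrist_force: [1.2, 1.4, -9.0]
width: 0.0317
```

```bash
python3 - <<'E'
from bench import robot
import cv2,numpy as np
from h import *
np.set_printoptions(precision=4,suppress=True)
o=robot.get_obs(); print(o['tool_pos'],o['ee_rot'],o['wrist_force'],o['width'])
p=robot.camera_params('side'); im,d=robot.snapshot('side')
np.savez("pics/side1.npz",d=d,im=im,**p)
cv2.imwrite('pics/side1.png',cv2.resize(im[150:420,210:520,::-1],None,fx=2.5,fy=2.2,interpolation=2))
ax=np.array([.6225,-.0957]); k=o['tool_pos'][:2]; print(np.hypot(*(k-ax)),np.arctan2(*(ax-k)[::-1]))
s=np.array([.540,-.168]); print(np.hypot(*(s-ax)),np.arctan2(*(ax-s)[::-1]))
E
```

```text
[ 0.5127 -0.0998  0.3963] [-3.1407  0.0016 -0.003 ] [ 1.1708  1.4167 -9.0224] 0.031689660229058114
0.10990966578118001 0.037126651071918385
0.10969749313452885 0.7196018029157638
```

View pics/side1.png

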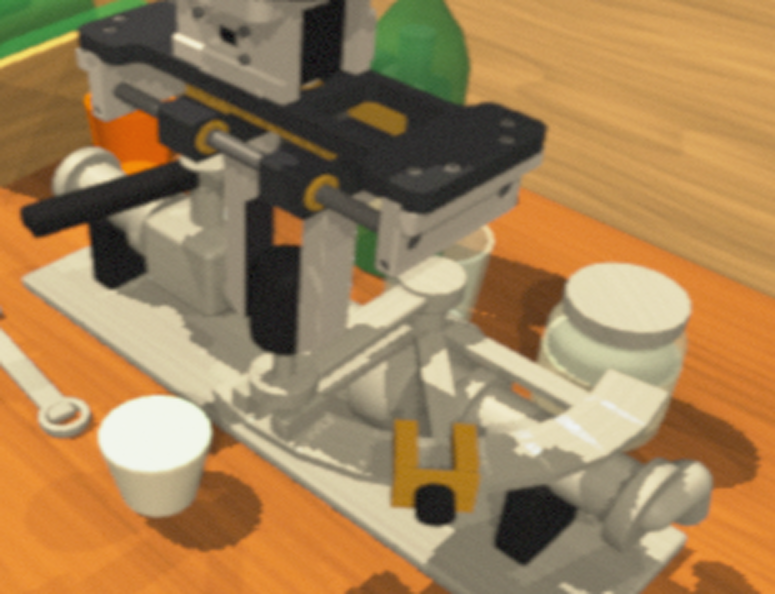

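```bash
python3 - <<'E'
from h import *
ax=np.array([.6225,-.0957]); P=np.array([.5127,-.0998,.3963]); 
T=[]
for i in range(1,9):
    a=.5*i/8; c,s=np.cos(a),np.sin(a); q=ax+np.array([[c,-s],[s,c]])@(P[:2]-ax); T.append((*q,P[2],-.003+a))
rows(P,[np.pi,0,-.003],T)
E
```

```text
[0.005, 0.068, 0.0, 0.0, 0.0, -0.04]
[0.014, 0.137, 0.0, 0.0, 0.0, -0.08]
[0.027, 0.204, 0.0, 0.0, 0.0, -0.119]
[0.045, 0.27, 0.0, -0.0, 0.0, -0.159]
[0.067, 0.335, 0.0, 0.0, 0.0, -0.199]
[0.093, 0.399, 0.0, 0.0, 0.0, -0.239]
[0.122, 0.461, 0.0, 0.0, 0.0, -0.279]
[0.156, 0.521, 0.0, 0.0, 0.0, -0.318]
```

move_arm(increments=[[[0, 0.005, 0.068, 0, 0, 0, -0.04], [0, 0.014, 0.137, 0, 0, 0, -0.08], [0, 0.027, 0.204, 0, 0, 0, -0.119], [0, 0.045, 0.27, 0, 0, 0, -0.159], [0, 0.067, 0.335, 0, 0, 0, -0.199], [0, 0.093, 0.399, 0, 0, 0, -0.239], [0, 0.122, 0.461, 0, 0, 0, -0.279], [0, 0.156, 0.521, 0, 0, 0, -0.318]]])

```text
time: 5.33
tool_pos: [0.528, -0.1522, 0.3965]
ee_rot: [-3.14, 0.001, 0.499]
wrist_force: [0.6, 2.9, -9.7]
width: 0.0312
```

move_arm(increments=[[[0, 0, 0, 0, 0, 0, 0], [0, 0, 0, 0, 0, 0, 0]]])

```text
time: 5.5
tool_pos: [0.5281, -0.1521, 0.3966]
ee_rot: [-3.14, 0.001, 0.495]
wrist_force: [0.1, 0.9, -9.8]
width: 0.0315
```

```bash
python3 - <<'E'
from bench import robot
import cv2,numpy as np
from h import *
np.set_printoptions(precision=4,suppress=True)
o=robot.get_obs(); print(o['tool_pos'],o['ee_rot'],o['wrist_force'],o['width'])
for n in ['side','top','wrist']:
    p=robot.camera_params(n); im,d=robot.snapshot(n)
    np.savez(f"pics/{n}2.npz",d=d,im=im,**p)
    cv2.imwrite(f'pics/{n}2.png',im[:,:,::-1])
    if n=='side': cv2.imwrite('pics/side2c.png',cv2.resize(im[230:400,290:460,::-1],None,fx=3.5,fy=3.5,interpolation=2))
ax=np.array([.6225,-.0957]); k=o['tool_pos'][:2]; print(np.hypot(*(k-ax)),np.arctan2(*(ax-k)[::-1]))
E
```

```text
[ 0.5281 -0.1521  0.3966] [-3.1402  0.0013  0.4947] [ 0.1131  0.9491 -9.8072] 0.031457833066609125
0.11002816470546206 0.5387234044687051
```

View pics/side2c.png

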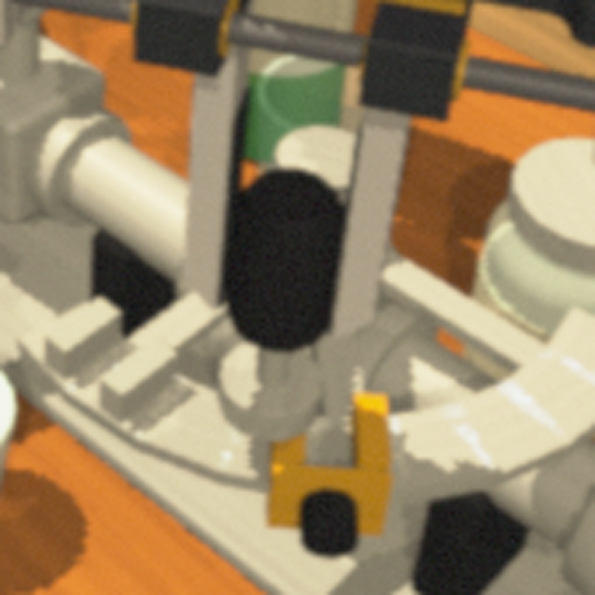

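View pics/wrist2.png

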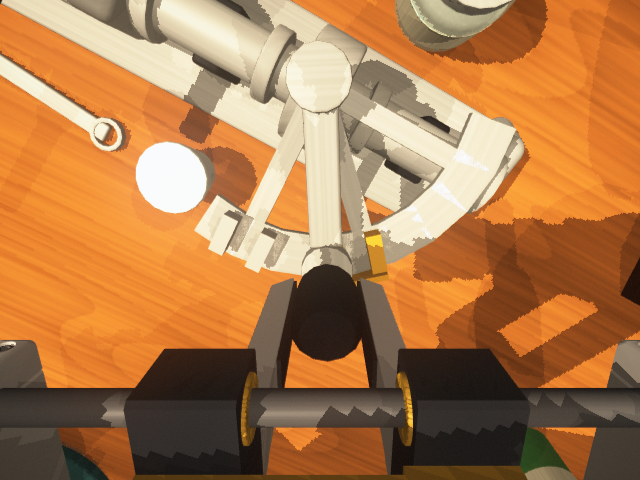

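```bash
python3 - <<'E'
from h import *
import cv2
np.set_printoptions(precision=4,suppress=True)
p=load('side2'); k=np.array([.5281,-.1521])
print('proj knob top/mid/bot',[proj(p,[*k,z]) for z in (.24,.215,.195)], proj(p,[k[0],k[1]-.002,.215]))
im=p['im'].astype(int)
for r in range(288,322,5):
    m=np.where(im[r,340:400].sum(-1)<110)[0]+340
    print(r,m.min(),m.max(),len(m))
# whole-slot
for n in ['side0','side1','side2','top0']:
    q=load(n); print(n,proj(q,[.540,-.168,.148]))
p=load('wrist2'); print('slot wrist',proj(p,[.540,-.168,.148]),'axis',proj(p,[.6225,-.0957,.17]),'knob',proj(p,[*k,.24]))
E
```

```text
proj knob top/mid/bot [array([372.7199, 284.8872]), array([370.5803, 303.5543]), array([368.9673, 317.6281])] [372.0945 304.5533]
288 356 385 30
293 356 387 30
298 355 386 31
303 355 385 31
308 354 384 31
313 355 384 29
318 356 383 28
side0 [383.6055 350.4381]
side1 [383.6055 350.4381]
side2 [383.6055 350.4381]
top0 [457.5343 325.8225]
slot wrist [358.6137 257.7166] axis [320.32    77.3924] knob [329.7927 335.717 ]
```

```bash
python3 - <<'E'
from h import *
ax=np.array([.6225,-.0957]); P=np.array([.5281,-.1521,.3966]); 
T=[]
for i in range(1,5):
    a=.184*i/4; c,s=np.cos(a),np.sin(a); q=ax+np.array([[c,-s],[s,c]])@(P[:2]-ax); T.append((*q,P[2],.495+a))
rows(P,[np.pi,0,.495],T);print(T[-1])
E
```

```text
[0.003, 0.05, 0.0, 0.0, 0.0, -0.029]
[0.009, 0.101, 0.0, 0.0, 0.0, -0.059]
[0.017, 0.151, 0.0, 0.0, 0.0, -0.088]
[0.027, 0.2, 0.0, -0.0, 0.0, -0.117]
(np.float64(0.5400126414936162), np.float64(-0.16841970631568381), np.float64(0.3966), 0.679)
```

move_arm(increments=[[[0, 0.003, 0.05, 0, 0, 0, -0.029], [0, 0.009, 0.101, 0, 0, 0, -0.059], [0, 0.017, 0.151, 0, 0, 0, -0.088], [0, 0.027, 0.2, 0, 0, 0, -0.117], [0, 0.027, 0.2, 0, 0, 0, -0.117], [0, 0.027, 0.2, 0, 0, 0, -0.117]]])

```text
time: 6.15
tool_pos: [0.5398, -0.1683, 0.3971]
ee_rot: [-3.141, 0.001, 0.679]
wrist_force: [-0.8, 0.2, -9.5]
width: 0.0312
```

```bash
python3 - <<'E'
from bench import robot
import cv2,numpy as np
from h import *
np.set_printoptions(precision=4,suppress=True)
o=robot.get_obs(); print(o['tool_pos'],o['ee_rot'],o['wrist_force'],o['width'])
for n in ['side','top']:
    p=robot.camera_params(n); im,d=robot.snapshot(n)
    np.savez(f"pics/{n}3.npz",d=d,im=im,**p)
    if n=='side': cv2.imwrite('pics/side3c.png',cv2.resize(im[230:400,300:470,::-1],None,fx=3.5,fy=3.5,interpolation=2))
ax=np.array([.6225,-.0957]); k=o['tool_pos'][:2]; print(np.hypot(*(k-ax)),np.arctan2(*(ax-k)[::-1]))
p=load('side3');print(proj(p,[*k,.215]),proj(p,[*k,.148]))
E
```

```text
[ 0.5398 -0.1683  0.3971] [-3.141   0.001   0.6786] [-0.8238  0.2088 -9.4906] 0.031225730377500514
0.1100374880491893 0.720289897225249
[390.4291 306.1618] [383.6872 350.6835]
```

View pics/side3c.png

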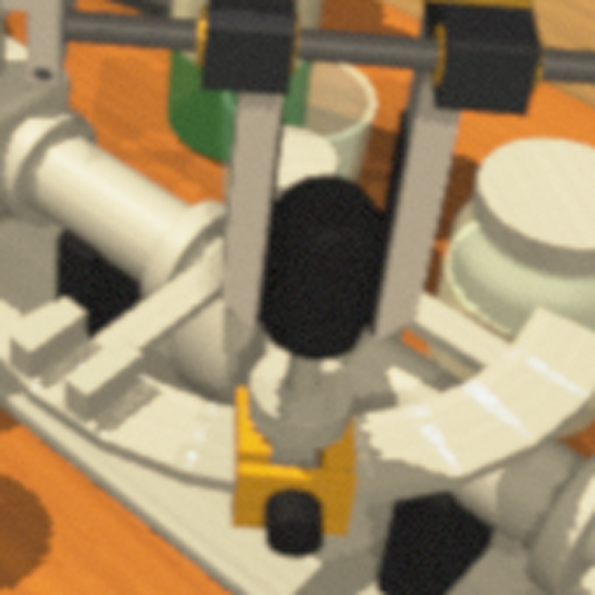

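The pin looks centred over the slot (block face spans 235–355, lever end and pin near x≈297), so I'm lowering it.

move_arm(increments=[[[0, 0, 0, 0.04, 0, 0, 0], [0, 0, 0, 0.08, 0, 0, 0], [0, 0, 0, 0.11, 0, 0, 0], [0, 0, 0, 0.14, 0, 0, 0], [0, 0, 0, 0.17, 0, 0, 0], [0, 0, 0, 0.19, 0, 0, 0], [0, 0, 0, 0.19, 0, 0, 0], [0, 0, 0, 0.19, 0, 0, 0]]])

```text
time: 6.92
tool_pos: [0.5399, -0.1684, 0.3785]
ee_rot: [-3.141, 0.0, 0.68]
wrist_force: [-4.3, -0.6, -6.6]
width: 0.0319
```

move_arm(increments=[[[1, 0, 0, 0, 0, 0, 0], [1, 0, 0, 0, 0, 0, 0], [1, 0, 0, 0, 0, 0, 0], [1, 0, 0, 0, 0, 0, 0], [1, 0, 0, 0, 0, 0, 0], [1, 0, 0, 0, 0, 0, 0], [1, 0, 0, 0, 0, 0, 0], [1, 0, 0, 0, 0, 0, 0]]])

```text
time: 7.58
tool_pos: [0.5401, -0.1683, 0.3784]
ee_rot: [3.141, -0.0, 0.68]
wrist_force: [-0.7, -0.3, 1.0]
width: 0.0815
```

move_arm(increments=[[[1, 0, 0, -0.35, 0, 0, 0], [1, 0, 0, -0.7, 0, 0, 0], [1, 0, 0, -0.7, 0, 0, 0], [1, 0, 0, -0.7, 0, 0, 0]]])

```text
time: 7.92
tool_pos: [0.5401, -0.1683, 0.4516]
ee_rot: [3.136, -0.003, 0.68]
wrist_force: [-0.1, -0.9, -0.0]
width: 0.0942
```

```bash
python3 - <<'E'
from bench import robot
import cv2,numpy as np
from h import *
np.set_printoptions(precision=4,suppress=True)
o=robot.get_obs(); print(o['tool_pos'],o['ee_rot'],o['wrist_force'],o['width'])
for n in ['side','top']:
    p=robot.camera_params(n); im,d=robot.snapshot(n)
    np.savez(f"pics/{n}4.npz",d=d,im=im,**p)
    cv2.imwrite(f"pics/{n}4.png",im[:,:,::-1])
    if n=='side': cv2.imwrite('pics/side4c.png',cv2.resize(im[230:400,300:470,::-1],None,fx=3.5,fy=3.5,interpolation=2))
p=load('side4'); d=p['d']; v,u=np.mgrid[0:480,0:640]
X=(np.stack([u,v,np.ones_like(u)],-1)@np.linalg.inv(p['mtx']).T@p['R'])*d[...,None]-p['R'].T@p['t']
m=(abs(X[...,0]-.54)<.03)&(abs(X[...,1]+.168)<.03)&(X[...,2]<.25)&(X[...,2]>.18)
print(m.sum(),np.percentile(X[m][:,2],[50,90,95,99]),np.histogram(X[m][:,2],bins=np.arange(.2,.25,.004)))
E
```

```text
[ 0.5401 -0.1683  0.4516] [ 3.1359 -0.0032  0.6803] [-0.1108 -0.934  -0.0187] 0.09423163993045922
1325 [0.2107 0.2212 0.2216 0.2221] (array([ 83, 100,  87, 119, 177, 336,   0,   0,   0,   0,   0,   0]), array([0.2  , 0.204, 0.208, 0.212, 0.216, 0.22 , 0.224, 0.228, 0.232,
       0.236, 0.24 , 0.244, 0.248]))
```

View pics/side4c.png

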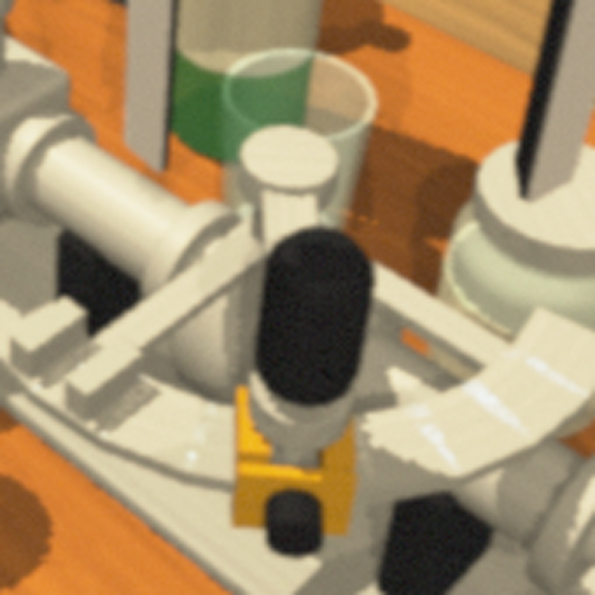

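View pics/top4.png

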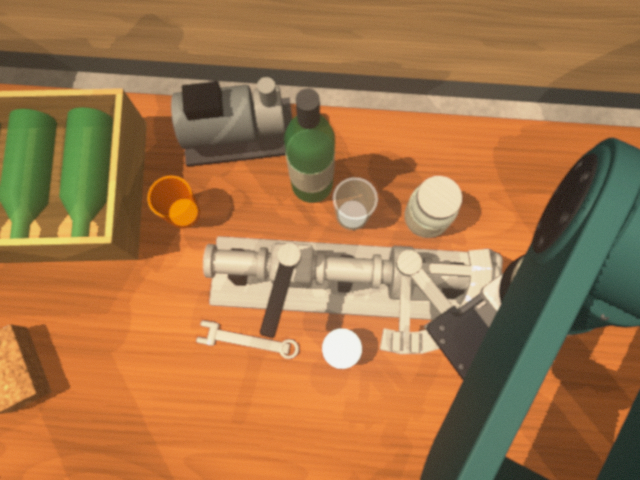

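The knob top is back at 0.221 m, so the pin is fully down in the block's slot, and the shut-off hasn't moved. Now I head for the bar handle.

```bash
python3 - <<'E'
from h import *
P0=np.array([.5401,-.1683,.4516]); y0=.68; P1=np.array([.5367,.0879,.44]); y1=2.97
pos,yaw=P0,y0
for i in range(1,4):
    a=i/3; t=P0+(P1-P0)*a; ty=y0+(y1-y0)*a
    rows(pos,[np.pi,0,yaw],[(*t,ty)]); pos,yaw=t,ty
E
```

```text
[0.528, -0.671, 0.039, -0.0, 0.0, -0.486]
[0.846, -0.12, 0.039, -0.0, 0.0, -0.486]
[0.694, 0.498, 0.039, -0.0, 0.0, -0.486]
```

move_arm(increments=[[[1, 0.528, -0.671, 0.039, 0, 0, -0.486], [1, 0.528, -0.671, 0.039, 0, 0, -0.486], [1, 0.528, -0.671, 0.039, 0, 0, -0.486], [1, 0.528, -0.671, 0.039, 0, 0, -0.486], [1, 0.528, -0.671, 0.039, 0, 0, -0.486], [1, 0.528, -0.671, 0.039, 0, 0, -0.486], [1, 0.528, -0.671, 0.039, 0, 0, -0.486]]])

```text
time: 8.6
tool_pos: [0.5388, -0.0827, 0.4422]
ee_rot: [-3.138, -0.001, 1.447]
wrist_force: [-0.3, 0.4, 0.6]
width: 0.0941
```

move_arm(increments=[[[1, 0.846, -0.12, 0.039, 0, 0, -0.486], [1, 0.846, -0.12, 0.039, 0, 0, -0.486], [1, 0.846, -0.12, 0.039, 0, 0, -0.486], [1, 0.846, -0.12, 0.039, 0, 0, -0.486], [1, 0.846, -0.12, 0.039, 0, 0, -0.486], [1, 0.846, -0.12, 0.039, 0, 0, -0.486], [1, 0.846, -0.12, 0.039, 0, 0, -0.486]]])

```text
time: 9.18
tool_pos: [0.5377, 0.0026, 0.439]
ee_rot: [-3.14, -0.002, 2.207]
wrist_force: [-0.1, 1.1, -0.3]
width: 0.0937
```

move_arm(increments=[[[1, 0.694, 0.498, 0.039, 0, 0, -0.486], [1, 0.694, 0.498, 0.039, 0, 0, -0.486], [1, 0.694, 0.498, 0.039, 0, 0, -0.486], [1, 0.694, 0.498, 0.039, 0, 0, -0.486], [1, 0.694, 0.498, 0.039, 0, 0, -0.486], [1, 0.694, 0.498, 0.039, 0, 0, -0.486], [1, 0.694, 0.498, 0.039, 0, 0, -0.486], [1, 0.694, 0.498, 0.039, 0, 0, -0.486]]])

```text
time: 9.85
tool_pos: [0.5365, 0.0878, 0.4359]
ee_rot: [-3.141, -0.001, 2.965]
wrist_force: [0.8, 0.1, -0.6]
width: 0.0938
```

```bash
python3 - <<'E'
from bench import robot
import cv2,numpy as np
from h import *
np.set_printoptions(precision=4,suppress=True)
o=robot.get_obs(); print(o['time'],o['tool_pos'],o['ee_rot'],o['joint_positions'])
p=robot.camera_params('wrist'); im,d=robot.snapshot('wrist')
cv2.imwrite("pics/wrist5.png",im[:,:,::-1]); np.savez("pics/wrist5.npz",d=d,im=im,**p)
p=load('wrist5')
S=np.array([.6205,.0735])
print('axis',proj(p,[*S,.17]),'end',proj(p,[.506,.0937,.166]),'grip',proj(p,[.5367,.0879,.166]))
E
```

```text
9.85 [0.5365 0.0878 0.4359] [-3.1414 -0.0014  2.9649] [ 0.0578  0.0697  1.3282  0.0001  1.7451 -1.3363]
axis [325.6079 359.321 ] end [325.2095 209.9718] grip [324.801  252.8292]
```

View pics/wrist5.png

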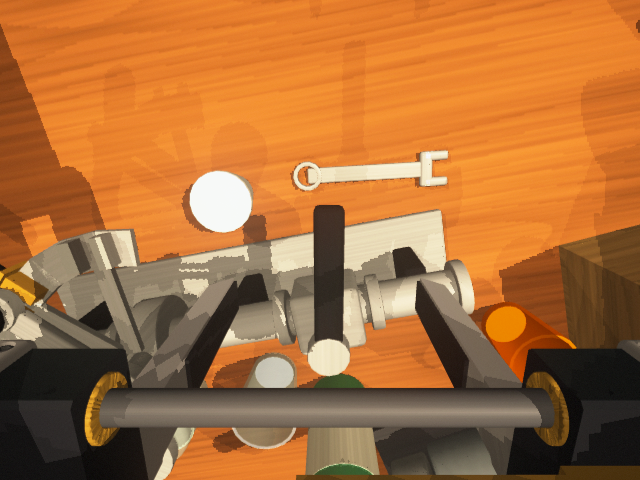

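The bar is centred at column ≈329, running (329,207)–(328,357), and lines up with the jaws. I'm descending and closing.

move_arm(increments=[[[1, 0, 0.02, 0.3, 0, 0, 0], [1, 0, 0.02, 0.6, 0, 0, 0], [1, 0, 0.02, 0.85, 0, 0, 0], [1, 0, 0.02, 0.97, 0, 0, 0], [1, 0, 0.02, 0.97, 0, 0, 0], [1, 0, 0.02, 0.97, 0, 0, 0]]])

```text
time: 10.4
tool_pos: [0.537, 0.0897, 0.3397]
ee_rot: [-3.142, -0.001, 2.969]
wrist_force: [0.6, 0.0, -0.0]
width: 0.0942
```

move_arm(increments=[[[0, 0, 0, 0, 0, 0, 0], [0, 0, 0, 0, 0, 0, 0], [0, 0, 0, 0, 0, 0, 0], [0, 0, 0, 0, 0, 0, 0], [0, 0, 0, 0, 0, 0, 0], [0, 0, 0, 0, 0, 0, 0], [0, 0, 0, 0, 0, 0, 0], [0, 0, 0, 0, 0, 0, 0]]])

```text
time: 11.07
tool_pos: [0.5369, 0.0899, 0.3397]
ee_rot: [3.141, 0.0, 2.97]
wrist_force: [0.3, -0.6, 0.9]
width: 0.044
```

move_arm(increments=[[[0, 0, 0, 0, 0, 0, 0], [0, 0, 0, 0, 0, 0, 0], [0, 0, 0, 0, 0, 0, 0], [0, 0, 0, 0, 0, 0, 0], [0, 0, 0, 0, 0, 0, 0]]])

```text
time: 11.48
tool_pos: [0.5368, 0.0897, 0.3396]
ee_rot: [-3.141, -0.0, 2.97]
wrist_force: [-0.3, -0.6, -0.1]
width: 0.0218
```

```bash
python3 - <<'E'
from h import *
S=np.array([.6205,.0735]); P=np.array([.5368,.0897,.3396])
def seg(a0,a1,n=8):
    def pt(a):
        c,s=np.cos(-a),np.sin(-a); return (*(S+np.array([[c,-s],[s,c]])@(P[:2]-S)),P[2],2.97-a)
    p0=pt(a0); print(p0)
    rows(np.array(p0[:3]),[np.pi,0,p0[3]],[pt(a0+(a1-a0)*i/n) for i in range(1,n+1)])
seg(0,.68);seg(.68,1.33)
E
```

```text
(np.float64(0.5368), np.float64(0.0897), np.float64(0.3396), 2.97)
[-0.004, 0.072, 0.0, 0.0, -0.0, 0.054]
[-0.015, 0.144, 0.0, 0.0, -0.0, 0.108]
[-0.032, 0.214, 0.0, 0.0, -0.0, 0.162]
[-0.054, 0.283, 0.0, 0.0, -0.0, 0.216]
[-0.083, 0.35, 0.0, 0.0, -0.0, 0.271]
[-0.117, 0.414, 0.0, 0.0, -0.0, 0.325]
[-0.156, 0.475, 0.0, 0.0, -0.0, 0.379]
[-0.2, 0.532, 0.0, 0.0, -0.0, 0.433]
(np.float64(0.5656036104296466), np.float64(0.13872665415411084), np.float64(0.3396), 2.29)
[-0.004, 0.069, 0.0, 0.0, -0.0, 0.052]
[-0.014, 0.138, 0.0, 0.0, -0.0, 0.103]
[-0.029, 0.205, 0.0, 0.0, -0.0, 0.155]
[-0.05, 0.271, 0.0, 0.0, -0.0, 0.207]
[-0.076, 0.335, 0.0, 0.0, -0.0, 0.259]
[-0.107, 0.397, 0.0, 0.0, -0.0, 0.31]
[-0.143, 0.456, 0.0, 0.0, -0.0, 0.362]
[-0.184, 0.512, 0.0, 0.0, -0.0, 0.414]
```

move_arm(increments=[[[0, -0.004, 0.072, 0, 0, 0, 0.054], [0, -0.015, 0.144, 0, 0, 0, 0.108], [0, -0.032, 0.214, 0, 0, 0, 0.162], [0, -0.054, 0.283, 0, 0, 0, 0.216], [0, -0.083, 0.35, 0, 0, 0, 0.271], [0, -0.117, 0.414, 0, 0, 0, 0.325], [0, -0.156, 0.475, 0, 0, 0, 0.379], [0, -0.2, 0.532, 0, 0, 0, 0.433]]])

```text
time: 12.15
tool_pos: [0.5653, 0.1389, 0.3396]
ee_rot: [-3.139, -0.001, 2.286]
wrist_force: [-2.6, -1.5, 0.5]
width: 0.0218
```

move_arm(increments=[[[0, -0.004, 0.069, 0, 0, 0, 0.052], [0, -0.014, 0.138, 0, 0, 0, 0.103], [0, -0.029, 0.205, 0, 0, 0, 0.155], [0, -0.05, 0.271, 0, 0, 0, 0.207], [0, -0.076, 0.335, 0, 0, 0, 0.259], [0, -0.107, 0.397, 0, 0, 0, 0.31], [0, -0.143, 0.456, 0, 0, 0, 0.362], [0, -0.184, 0.512, 0, 0, 0, 0.414]]])

```text
time: 12.82
tool_pos: [0.6159, 0.1592, 0.3396]
ee_rot: [-3.139, -0.001, 1.637]
wrist_force: [-3.2, -0.2, 0.5]
width: 0.022
```

move_arm(increments=[[[0, 0, 0.015, 0, 0, 0, 0.012], [0, 0, 0.03, 0, 0, 0, 0.022], [0, 0, 0.03, 0, 0, 0, 0.022], [0, 0, 0.03, 0, 0, 0, 0.022]]])

```text
time: 13.15
tool_pos: [0.6188, 0.1593, 0.3396]
ee_rot: [-3.141, -0.001, 1.607]
wrist_force: [-3.8, 0.9, 2.2]
width: 0.0215
```

```bash
python3 - <<'E'
from bench import robot
import cv2,numpy as np
from h import *
o=robot.get_obs(); print(o['time'],o['tool_pos'],o['ee_rot'],o['wrist_force'],o['wrist_torque'])
im,d=robot.snapshot('side'); cv2.imwrite('pics/side6.png',cv2.resize(im[150:350,200:420,::-1],None,fx=3,fy=3,interpolation=2))
E
```

```text
13.15 [0.61880019 0.15926883 0.33962467] [-3.14050151e+00 -8.22793942e-04  1.60661274e+00] [-3.77671596  0.85082887  2.21659135] [ 0.18481268  0.75877308 -0.19216196]
```

View pics/side6.png

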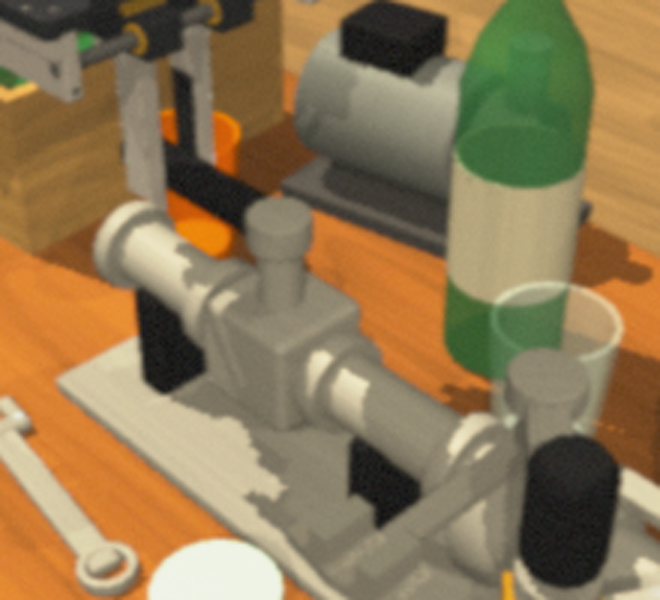

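Only friction so far, with no stop felt, so I'll continue in small steps.

move_arm(increments=[[[0, 0, 0.015, 0, 0, 0, 0.011], [0, 0, 0.015, 0, 0, 0, 0.011], [0, 0, 0.015, 0, 0, 0, 0.011]]])

```text
time: 13.45
tool_pos: [0.6201, 0.1593, 0.3396]
ee_rot: [-3.14, -0.001, 1.589]
wrist_force: [-5.8, 0.9, 2.1]
width: 0.0219
```

move_arm(increments=[[[0, 0, 0.015, 0, 0, 0, 0.011], [0, 0, 0.015, 0, 0, 0, 0.011], [0, 0, 0.015, 0, 0, 0, 0.011]]])

```text
time: 13.7
tool_pos: [0.6207, 0.1594, 0.3396]
ee_rot: [-3.136, 0.0, 1.574]
wrist_force: [-10.0, 0.6, 3.6]
width: 0.0216
```

The force has risen to 10 N, so the handle is at its stop. Releasing and retreating upward.

move_arm(increments=[[[1, 0, 0, 0, 0, 0, 0], [1, 0, 0, 0, 0, 0, 0], [1, 0, 0, 0, 0, 0, 0], [1, 0, 0, 0, 0, 0, 0], [1, 0, 0, 0, 0, 0, 0], [1, 0, 0, 0, 0, 0, 0], [1, 0, 0, 0, 0, 0, 0], [1, 0, 0, 0, 0, 0, 0]]])

```text
time: 14.37
tool_pos: [0.6224, 0.159, 0.3396]
ee_rot: [3.141, -0.0, 1.571]
wrist_force: [0.4, -0.4, -0.8]
width: 0.0717
```

move_arm(increments=[[[1, 0, 0, -0.3, 0, 0, 0], [1, 0, 0, -0.6, 0, 0, 0], [1, 0, 0, -0.95, 0, 0, 0], [1, 0, 0, -0.95, 0, 0, 0], [1, 0, 0, -0.95, 0, 0, 0]]])

```text
time: 14.78
tool_pos: [0.6223, 0.1591, 0.4386]
ee_rot: [3.134, -0.001, 1.571]
wrist_force: [0.2, 0.1, -0.8]
width: 0.0942
```

move_arm(increments=[[[1, 0, -0.4, 0, 0, 0, 0], [1, 0, -0.8, 0, 0, 0, 0], [1, 0.5, -1, 0, 0, 0, 0], [1, 1, -1, 0, 0, 0, 0], [1, 1, -1, 0, 0, 0, 0], [1, 1, -1, 0, 0, 0, 0]]])

```text
time: 15.28
tool_pos: [0.5209, 0.2624, 0.4324]
ee_rot: [-3.138, -0.001, 1.576]
wrist_force: [-0.3, -0.1, -0.3]
width: 0.0942
```

```bash
python3 - <<'E'
from bench import robot
import cv2,numpy as np
from h import *
np.set_printoptions(precision=4,suppress=True)
o=robot.get_obs(); print(o['time'],o['tool_pos'],o['wrist_force'],o['width'])
for n in ['top','side']:
    p=robot.camera_params(n); im,d=robot.snapshot(n); np.savez(f"pics/{n}7.npz",d=d,im=im,**p); cv2.imwrite(f'pics/{n}7.png',im[:,:,::-1])
    p=load(n+'7'); d=p['d']; v,u=np.mgrid[0:480,0:640]
    X=(np.stack([u,v,np.ones_like(u)],-1)@np.linalg.inv(p['mtx']).T@p['R'])*d[...,None]-p['R'].T@p['t']
    x,y,z=np.moveaxis(X,-1,0); im=im.astype(int)
    m=(im.sum(-1)<200)&(z>.155)&(z<.175)&(y>.09)&(y<.2)&(abs(x-.62)<.05)
    P=X[m][:,:2].astype(np.float32)
    if len(P)>10: l=cv2.fitLine(P,cv2.DIST_HUBER,0,.01,.01).ravel(); print(n,'bar',len(P),l)
    m=(abs(x-.54)<.03)&(abs(y+.168)<.03)&(z<.24)&(z>.2)
    if m.sum(): print('knob top',np.percentile(z[m],[95,99]),X[m&(z>.217)].mean(0))
    m=(im[...,0]-im[...,2]>90)&(im[...,1]>130)&(x>.48)&(x<.58)&(y<-.13)&(y>-.21)&(z>.12)&(z<.152)
    if m.sum(): print('brass',m.sum(),X[m].mean(0))
E
```

```text
15.2833 [0.5209 0.2624 0.4324] [-0.3052 -0.119  -0.3335] 0.09415151501477112
top bar 897 [0.0004 1.     0.6182 0.1416]
knob top [0.222  0.2231] [ 0.5397 -0.1665  0.2199]
brass 158 [ 0.5273 -0.1603  0.1462]
side bar 614 [0.0174 0.9998 0.6117 0.1305]
knob top [0.2219 0.2224] [ 0.5376 -0.1708  0.2204]
brass 192 [ 0.5251 -0.1661  0.1468]
```

View pics/top7.png

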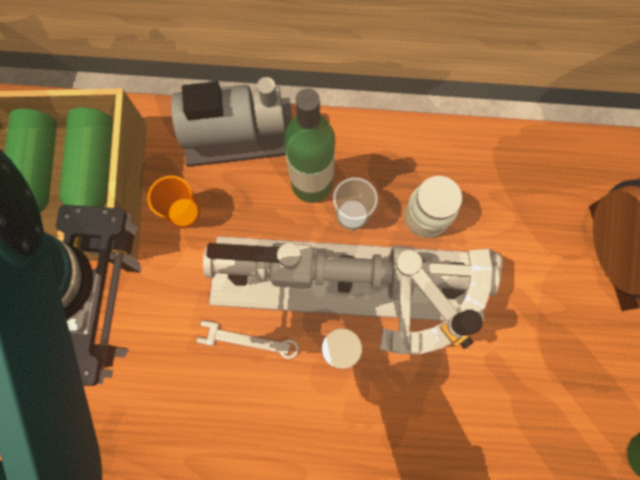

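View pics/side7.png

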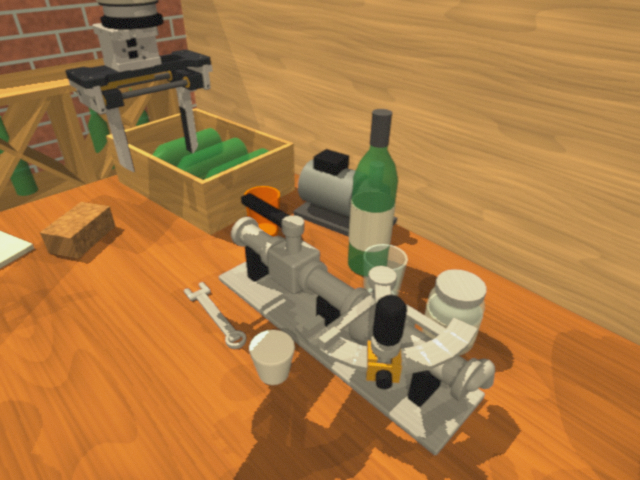

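The bar handle, (210,252)–(288,254) in the top view, lies along the pipe. The knob at (467,322) is down in the block. The bottle, tumbler and jar are upright, and the arm is clear.

```bash
python3 - <<'E'
from bench import robot
print(robot.close_job())
E
```

```text
the job is handed in; nothing more can be done
None
```

The wine filler is set up for the next run, and I handed the job in at about 15.4 s on the robot's clock. No verdict is reported back, so the checks below are my own.

- **Metering lever:** I lifted the spring knob about 19 mm (spring pull about 9 N), swung the lever to the brass stop block and lowered the pin into its slot. After release, the knob top read about 0.222 m, which is its fully-down height to within about 1 mm.
- **Shut-off valve:** I gripped the black bar handle only after that and turned it until the wrist force rose from about 4 N to 10 N at the stop. The fitted bar direction lies along the pipe: within 1° of the pipe from the top camera, about 2° from the side camera.
- **Surroundings:** In the last pictures the bottle, tumbler and jar stand upright and the stop block looks where it was. By then the knob hid part of the block, so I confirmed that by eye rather than by measurement.
- **Release:** The gripper is open and clear of everything, with wrist force under 0.5 N.

The two fixed cameras disagreed by 2–4 mm on some points, such as the knob and block positions. This is about what the calibration allows, and no check failed.

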